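# Start a wash and lock the child guard

## Task

Start the wash: on the sloping console press the yellow key, then the blue key twice, then the green key, one at a time, each gently but nearly or fully down and let back up before the next press, and never press the red cancel key. Then slide the clear guard over the keys until the hole in its blue knuckle lines up under the hole in the fixed orange knuckle, take the red-headed lock pin from its white stand and thread it down through both holes until its collar sits on the orange knuckle, and let go. Leave the green detergent bottle and the white measuring cup beside the console where they stand.

Things in the scene. Friction and masses are not known exactly. Their poses are not given: they have to be found in the camera images.
- console: Fixed white and grey washer console, 460 mm wide (y) by 190 mm deep; origin at the underside, x away from its front. Front edge at x -100 mm, 45 mm high; from there a panel slopes up at 25 degrees (rising towards +x) to a flat top 95.7 mm high that spans x 9 to 90 mm. Along the front edge a lip 6 mm thick stands to 63 mm height. Four keys in one row (45 mm pitch, y -163 to -28 mm, order varies) on the panel's middle line. It is turned up to 0.2 rad.
- lock_hole (a point): Centre of the upper mouth of the through hole in the fixed orange knuckle, which is a 40 x 40 mm plate, 12 mm thick, hole diameter 9.8 mm with a 1.5 mm chamfer; its top is 139.7 mm above the table and 44 mm above the console's flat top. A post on its far (+x) side carries it; the guard's knuckle passes under it. Axes as the console.
- guard (a joint): Position of the clear sliding guard in m: 0 = parked at the console's left (+y) end, grows as it slides to the console's -y; at 0.220 the two lock holes are in line; it can overrun to 0.235, there is no stop or detent at 0.220. Starts at 0 to 0.02; friction about 1.2 N, stays where left.
- guard_fin (a point): Centre of the top of the guard's blue upright grip fin: 10 mm thick (console y), 26 mm long (console x), 40 mm tall above the guard's flange. Slide the guard by it. It moves with the guard. Axes as the console. The guard is a 180 mm wide clear sheet 18 mm above the panel with blue ends and a blue flange above the flat top.
- guard_hole (a point): Centre of the upper mouth of the hole in the guard's blue knuckle: 40 x 40 x 12 mm, hole diameter 10.2 mm with a 1.5 mm chamfer; 90 mm to the console's -y of the fin; its top is 6 mm below the underside of the orange knuckle when they are in line. Moves with the guard.
- stand: Fixed white block 50 x 50 x 55 mm with a through hole (10 mm) in its top in which the lock pin stands; origin at the centre of its underside, z up.
- pin: Loose lock pin, upright, 76 mm long, about 40 g; origin at its tip, z up towards its head. Steel shaft 8 mm diameter with a 4 mm tapered tip, 42 mm long; above it a red collar of 22 mm diameter and 4 mm thick (z 42 to 46 mm); above that a square red head 16 x 16 mm, z 46 to 76 mm, sides along its x and y. In the stand its collar rests on the stand's top. Home, its collar rests on the orange knuckle, its origin 2 mm above the console's flat top (97.7 mm above the table).
- pin_tip (a point): The pin's tip (same point as the pin's origin).
- detergent: Green detergent bottle, 84 mm diameter, 200 mm tall, right side; leave alone. Origin at the centre of its underside.
- scoop: White measuring cup, 66 mm diameter, 55 mm tall, at the right of the console; leave alone. Origin at the centre of its underside.
- key_yellow_top (a point): Centre of the top face of the round yellow key, 25 mm diameter, 15 mm proud of the panel. Its z axis is the panel's outward normal (25 degrees from vertical, leaning to the console's -x); pressed, it moves along -z.
- key_yellow (a joint): How far the yellow key is pressed in m: 0 up, 0.008 at the bottom stop; counts as properly pressed above 0.0055. Its spring needs 1 N to start, 6.5 N at 0.0055 and 9 N at the stop, which is hard; pushing over 25 N is rough handling.
- tile_yellow: Black 36 mm square bezel under the yellow key, origin on the panel's surface below it, z vertical.
- key_blue_top (a point): Centre of the top face of the round blue key, 25 mm diameter, 15 mm proud of the panel. Its z axis is the panel's outward normal (25 degrees from vertical, leaning to the console's -x); pressed, it moves along -z.
- key_blue (a joint): How far the blue key is pressed in m: 0 up, 0.008 at the bottom stop; counts as properly pressed above 0.0055. Its spring needs 1 N to start, 6.5 N at 0.0055 and 9 N at the stop, which is hard; pushing over 25 N is rough handling.
- tile_blue: Black 36 mm square bezel under the blue key, origin on the panel's surface below it, z vertical.
- key_green_top (a point): Centre of the top face of the round green key, 25 mm diameter, 15 mm proud of the panel. Its z axis is the panel's outward normal (25 degrees from vertical, leaning to the console's -x); pressed, it moves along -z.
- key_green (a joint): How far the green key is pressed in m: 0 up, 0.008 at the bottom stop; counts as properly pressed above 0.0055. Its spring needs 1 N to start, 6.5 N at 0.0055 and 9 N at the stop, which is hard; pushing over 25 N is rough handling.
- tile_green: Black 36 mm square bezel under the green key, origin on the panel's surface below it, z vertical.
- key_red_top (a point): Centre of the top face of the round red key, 25 mm diameter, 15 mm proud of the panel. Its z axis is the panel's outward normal (25 degrees from vertical, leaning to the console's -x); pressed, it moves along -z. Cancel key: do not press.
- key_red (a joint): How far the red key is pressed in m: 0 up, 0.008 at the bottom stop; counts as properly pressed above 0.0055. Its spring needs 1 N to start, 6.5 N at 0.0055 and 9 N at the stop, which is hard; pushing over 25 N is rough handling.
- tile_red: Black 36 mm square bezel under the red key, origin on the panel's surface below it, z vertical.

How it is judged:
On the way, in this order (a step that is already met when the one before it is completed fails the run):
1. the yellow key is pushed well down, no other key down (value of joint key_yellow above 0.0055 m and value of joint each of key_blue, key_green, key_red below 0.002 m), for 0.02 s.
2. that key is let go and all keys are up (value of joint each of key_yellow, key_blue, key_green, key_red below 0.001 m), for 0.02 s.
3. the blue key is pushed well down, no other key down (value of joint key_blue above 0.0055 m and value of joint each of key_yellow, key_green, key_red below 0.002 m), for 0.02 s.
4. that key is let go and all keys are up (all of step 2), for 0.02 s.
5. the blue key a second time is pushed well down, no other key down (all of step 3), for 0.02 s.
6. that key is let go and all keys are up (all of step 4), for 0.02 s.
7. the green key is pushed well down, no other key down (value of joint key_green above 0.0055 m and value of joint each of key_yellow, key_blue, key_red below 0.002 m), for 0.02 s.
8. that key is let go and all keys are up (all of step 6), for 0.02 s.
9. the guard is slid over the keys until its lock hole is below the fixed one (value of joint guard between 0.215 and 0.225 m), for 0.1 s.
At the end, for the whole second after the job is handed in: All keys are up (within 1 mm); the guard stands within 5 mm of its locked position (joint 0.220 m); the lock pin is upright (within 0.12 rad), its shaft through both knuckles (tip within 4 mm of both hole axes) and its collar within 3 mm of the orange knuckle's top; the pin is released and at rest (all of step 8 and all of step 9 and z of pin in the frame of console between 0.094 and 0.1005 m and horizontal distance between pin_tip and guard_hole below 0.004 m and horizontal distance between pin_tip and lock_hole below 0.004 m and angle between pin's own z axis and vertical below 0.12 rad and linear speed of pin below 0.01 m/s and contact force between the fingers and pin below 0.05 N); the robot touches nothing.
It fails at once if the red cancel key is pressed (2 mm or more) (value of joint key_red above 0.002 m).
It fails at once if a key is pushed harder than 25 N (contact force between any of the fingers, the arm and tile_yellow above 25 N or contact force between any of the fingers, the arm and tile_blue above 25 N or contact force between any of the fingers, the arm and tile_green above 25 N or contact force between any of the fingers, the arm and tile_red above 25 N).
It fails at once if the detergent bottle or the measuring cup is shoved more than 40 mm (distance of any of detergent, scoop from where it was at the start of the episode above 0.04 m).
It also fails if it takes over 72 s, if anything falls off the work surface, if the arm or the gripper's body presses on something with over 40 N, if the wrist force passes 120 N, or if a joint passes its speed limit or range.

## Robot

A 7-joint arm with a two-finger parallel gripper is mounted at the origin on the work surface. World frame = base frame: x ahead of the robot, y to its left, z up, the work surface at z = 0. Lengths are in m, angles in rad, forces in N, time in s.
With the tool pointing down it reaches from about 0.4 to 0.875 m from the base axis. Payload 19.3 kg.
Tool frame: the origin (TCP) lies midway between the tips of the shut fingers; the grasp point (between the pads) lies 19 mm behind it; z points along the fingers, y is the direction in which the jaws open and shut (so a half turn about z gives the same grasp; the last joint's range is limited). The gripper opens to 85 mm and grips with 20 to 120 N. Pads are 22 mm wide; open, the fingers measure 114 mm over their backs; the gripper's body (76 mm by 85 mm) begins 54 mm behind the grasp point. The pads swing forward as they close: fully open they stand 13 mm farther back than shut.
Start: joints at [-1.173, 0.521, -0.036, 1.599, 0.021, 1.021, -0.113], TCP at [0.282, 0.558, 0.231] pointing down, gripper open.
Joint ranges: [-2.91, 2.91], [-0.3, 2.13], [-1.5, 1.42], [0.17, 2.43], [-1.26, 4.41], [0.16, 1.93], [-2.52, 2.52]. Speed limits (rad/s): [1.89, 1.89, 2.39, 2.39, 3.01, 3.01, 3.01].

## Interface

Orientations are given as [roll, pitch, yaw] about the fixed x, y, z axes, in that order (R = Rz(yaw) Ry(pitch) Rx(roll)).
In Python, from workcell import telemetry, cams, workorder gives the robot as it stands. The module is installed in compiled form; this text tells all that it offers.
- The arm moves only by the tool apply_moves, never from a script. Its argument "steps" is a list of rows, each a list of 4 numbers: the shift along the tool's x, y, z in cm, then the turn about the tool's z in rad. A call has exactly 10 rows; each row is the pose to reach, as a shift and turn from the pose commanded when the call began, along the tool's axes at that moment; what a row does not reach only later rows make up. A row lasts 1/12 s, in which the tool goes at most 41.7 mm and 7.16 degrees, less where a joint would pass 70% of its speed; a pose out of reach is approached as far as the arm can. A call with a gripper value outside its range is refused whole. "claw" is the closure, from 0 (fully open) to 1 (shut), set as the call begins (left out, the last holds). The fingers move at their own pace and stop on an object; "force" is the grip in N (left out, the last holds). Time passes only in rows, so rows that repeat a pose let the fingers close, or fill a call up. It gives the time, the measured TCP pose, the force and the opening at its end, in the units of the state.
- telemetry.observe(): the state, without advancing time (a new reading comes with each control period).
- cams.grab_frame(name): name is "scene" or "top"; returns a dict with "color" (480x640x3 uint8, red, green, blue), "mtx" (3x3 intrinsics, pixels), "eye" and "orientation" of the camera in the world. Camera axes: x right, y down, z forward; pixel columns grow to the right and rows downward; lengths in m; the calibration is good to about 2 mm. A picture is of the moment at which its call begins. There is no depth.
- workorder.job_done(): hands the job in, once; it reports no verdict.
Trained networks look in the newest picture that a camera, given by its name, has taken for a name from the list of things; names that differ only in an ending like _2 or _b are one class to them, and where a whole thing is asked for, a point or a joint stands for the part that bears it (a point fixed in the world has none). Each returns a list of dicts, best first, with "score" (0 to 1); they miss things now and then, are a little off and sometimes report something else, mostly with a low value. They report only what shows in the picture. A call takes as long as a camera call.
- cams.find_in(camera, name): "box" ([left, top, width, height] in pixels, round what is visible of it).
- cams.pinpoint(camera, name): "uv" ([column, row] in pixels: a listed point, or the origin of a listed thing).
The state is a dict: "clock": time; "qpos": joint angles; "qd": joint speeds; "joint_efforts": joint torques, N m; "position": TCP position; "tool_rot": TCP orientation; "force": force on the tool from outside, world axes, zero at the start; "moment": the same for the moment, N m; "grip_width": finger opening in m.
Only numpy, scipy, OpenCV 4.12 (cv2) and the standard library are available. Lean on these libraries where they do the work, as an engineer would, in place of code of your own. Each camera call takes 0.05 s, during which the arm holds its last target. There are 200 camera calls.

## Working session

There is one attempt and no reset: what is moved stays moved. The work goes in short steps, Python scripts to look and compute and a tool call to move; the robot and the scene stay as the last step left them, time stands still between calls to the robot, and variables do not carry over. Pictures are saved under pics/ and viewed, about 8 in all and at most 12, crops included, and the job is handed in when it is done.

Besides the shell and the picture viewer there is one more tool, called after "Emit:" as a command line: name --pt "numbers of a row" for each row, then --argument value for the rest. apply_moves: Moves the arm, as the interface text tells. Its arguments: {"type":"object","properties":{"steps":{"type":"array"},"claw":{"type":"number"},"force":{"type":"number"}},"required":["steps"]}

```bash
mkdir -p pics; cat > h.py <<'E'
import numpy as np, cv2
from scipy.spatial.transform import Rotation as R
from workcell import telemetry, cams, workorder
def rot(o):
    o=np.array(o,float)
    if o.shape==(3,3): return o
    return (R.from_euler('xyz',o) if o.size==3 else R.from_quat(o)).as_matrix()
def ray(f,uv):
    d=np.linalg.inv(np.array(f['mtx']))@np.array([uv[0],uv[1],1.]); return np.array(f['eye']),rot(f['orientation'])@d
def atz(f,uv,z):
    e,d=ray(f,uv); return e+d*(z-e[2])/d[2]
def tri(rs):
    A=np.zeros((3,3));b=np.zeros(3)
    for e,d in rs:
        d=d/np.linalg.norm(d);P=np.eye(3)-np.outer(d,d);A+=P;b+=P@e
    return np.linalg.solve(A,b)
def proj(f,p):
    c=rot(f['orientation']).T@(np.array(p)-np.array(f['eye'])); q=np.array(f['mtx'])@c; return q[:2]/q[2]
def save(f,n): cv2.imwrite('pics/'+n,cv2.cvtColor(f['color'],cv2.COLOR_RGB2BGR))
E
python3 - <<'E'
from h import *
F={c:cams.grab_frame(c) for c in('scene','top')}
for c in F: save(F[c],c+'0.png'); print(c,np.round(F[c]['eye'],3),F[c]['orientation'],np.round(F[c]['mtx'],1).tolist())
for n in 'console lock_hole guard_fin guard_hole stand pin pin_tip detergent scoop key_yellow_top key_blue_top key_green_top key_red_top'.split():
    rs=[];o=[]
    for c in F:
        r=cams.pinpoint(c,n)
        if r: o.append((c,np.round(r[0]['uv'],1).tolist(),round(r[0]['score'],2))); rs.append(ray(F[c],r[0]['uv']))
    print(n,o,np.round(tri(rs),4) if len(rs)==2 else '')
print(telemetry.observe())
E
```

```text
scene [0.894 0.694 0.994] [-2.40242606 -0.00412009  2.70292196] [[509.2, 0.0, 310.1], [0.0, 509.2, 232.7], [0.0, 0.0, 1.0]]
top [ 0.475 -0.041  1.166] [-3.08763798 -0.01095645 -1.56310595] [[538.5, 0.0, 325.8], [0.0, 538.5, 245.8], [0.0, 0.0, 1.0]]
console [('scene', [300.8, 270.0], 0.67)] 
lock_hole [('scene', [269.3, 198.2], 0.96), ('top', [375.6, 205.7], 0.55)] [ 0.6061 -0.1455  0.1484]
guard_fin [('scene', [315.8, 284.5], 0.77), ('top', [218.8, 192.5], 0.59)] [0.6242 0.1481 0.1728]
guard_hole [('scene', [301.9, 266.4], 0.92), ('top', [272.1, 201.7], 0.82)] [0.6141 0.0547 0.1193]
stand [('scene', [429.5, 389.0], 0.81), ('top', [133.2, 273.0], 0.73)] [ 0.4701  0.3683 -0.0096]
pin [('scene', [426.0, 381.2], 0.66), ('top', [128.4, 271.3], 0.61)] [0.4773 0.3641 0.0239]
pin_tip [] 
detergent [('scene', [254.0, 176.8], 0.81), ('top', [489.2, 235.9], 0.7)] [ 0.56   -0.411  -0.0123]
scoop [('scene', [295.8, 161.8], 0.78), ('top', [479.5, 291.9], 0.65)] [ 0.4384 -0.3768  0.0281]
key_yellow_top [('scene', [302.4, 214.0], 0.72), ('top', [323.4, 248.9], 0.45)] [ 0.5397 -0.0554  0.1476]
key_bl
[... 272 characters left out ...]
4)] [ 0.5202 -0.0908  0.0807]
{'clock': 1.4, 'qpos': array([-1.17319478,  0.52138779, -0.03628602,  1.59949845,  0.02119085,
        1.02107537, -0.11285719]), 'qd': array([ 0.00055967,  0.0006909 , -0.0007342 ,  0.00258439,  0.00044194,
        0.00228016,  0.00035809]), 'joint_efforts': array([-3.80453275e-04, -9.26850128e+01,  1.97844073e+00, -3.70246732e+01,
        1.81060651e-02,  1.84666424e-03,  2.54516983e-06]), 'position': array([0.28185498, 0.55783947, 0.23129911]), 'tool_rot': array([ 3.14157751e+00, -3.61666906e-06,  2.67367406e+00]), 'force': array([0.28086665, 0.07472575, 0.81808862]), 'moment': array([ 0.00239694,  0.06179009, -0.03107213]), 'grip_width': 0.08498701619214452}
```

View pics/top0.png

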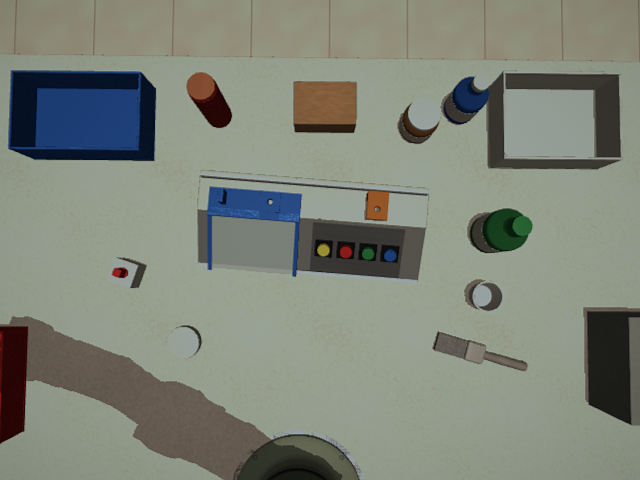

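View pics/scene0.png

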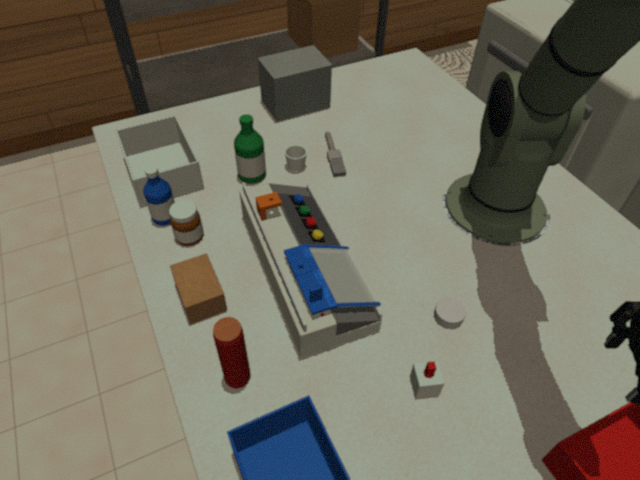

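Top view: the keys run yellow (323,250), red (345,252), green (368,254), blue (390,255). The orange knuckle is at (377,205), the fin at (221,195) and the guard hole at (270,201). The pin is in its stand at (121,271). Next I'll fit the console pose from the colours.

```bash
cat > fit.py <<'E'
from h import *
from scipy.optimize import least_squares
F={c:cams.grab_frame(c) for c in('scene','top')}
def blob(f,guess,hue,r=9,smin=120,vmin=60):
    h=cv2.cvtColor(f['color'],cv2.COLOR_RGB2HSV).astype(int)
    m=np.abs((h[...,0]-hue+90)%180-90)<14
    m&=(h[...,1]>smin)&(h[...,2]>vmin)
    y,x=np.nonzero(m); k=np.hypot(x-guess[0],y-guess[1])<r
    return np.array([x[k].mean(),y[k].mean()]),k.sum()
G={'top':dict(y=(323,250),r=(345,252),g=(368,254),b=(390,255)),'scene':dict(y=(318,235),r=(312,222),g=(305,211),b=(298,200))}
H=dict(y=28,r=0,g=60,b=112); Y=dict(y=-.028,r=-.073,g=-.118,b=-.163)
obs=[]
for c in F:
    for k in H:
        u,n=blob(F[c],G[c][k],H[k]); obs.append((c,k,u)); print(c,k,u.round(1),n)
def w(p,l):
    x,y,a=p; return np.array([x+np.cos(a)*l[0]-np.sin(a)*l[1],y+np.sin(a)*l[0]+np.cos(a)*l[1],l[2]])
def res(p,cs): return np.concatenate([proj(F[c],w(p,(-.049,Y[k],.079)))-u for c,k,u in obs if c in cs])
for cs in (['top'],['scene'],['top','scene']):
    s=least_squares(res,[.58,0,-.05],args=(cs,)); print(cs,s.x.round(4),'rms px',np.sqrt((s.fun**2).mean()).round(2))
p=s.x
for k in H: print(k,w(p,(-.0518,Y[k],.084)).round(4))
def con(q): 
    d=np.array(q)[:2]-p[:2];a=p[2]; return np.round([np.cos(a)*d[0]+np.sin(a)*d[1],-np.sin(a)*d[0]+np.cos(a)*d[1]],4)
for n,z in (('lock_hole',.1397),('guard_hole',.1217),('guard_fin',.15)):
    for c in F:
        r=cams.pinpoint(c,n)
        if r: q=atz(F[c],r[0]['uv'],z); print(n,c,np.round(r[0]['uv'],1),q.round(4),'console',con(q))
for c,g in (('top',(120,272)),('scene',(430,370))):
    u,n=blob(F[c],g,0,14); q=atz(F[c],u,.08);print('pin head',c,u.round(1),n,q.round(4))
    save({'color':cv2.resize(F[c]['color'][int(u[1])-30:int(u[1])+30,int(u[0])-40:int(u[0])+40],None,fx=5,fy=5)},c+'pin.png')
cv2.imwrite('pics/crops.png',np.hstack([cv2.imread('pics/toppin.png'),cv2.imread('pics/scenepin.png')]))
E
python3 fit.py
```

```text
scene y [317.  233.9] 97
scene r [310.6 221. ] 80
scene g [304.2 208.7] 50
scene b [298.1 197.8] 58
top y [323.1 249.7] 136
top r [345.4 251.6] 125
top g [367.5 253.6] 107
top b [389.8 255.3] 119
['top'] [ 0.5768 -0.0233 -0.0759] rms px 0.07
['scene'] [ 0.5739 -0.0254 -0.0769] rms px 0.19
['top', 'scene'] [ 0.5758 -0.0237 -0.0757] rms px 0.5
y [ 0.522  -0.0477  0.084 ]
r [ 0.5186 -0.0926  0.084 ]
g [ 0.5152 -0.1375  0.084 ]
b [ 0.5118 -0.1823  0.084 ]
lock_hole scene [269.7 198.2] [ 0.6011 -0.1529  0.1397] console [ 0.035  -0.1269]
lock_hole top [376.7 206.8] [ 0.6063 -0.1492  0.1397] console [ 0.0398 -0.1228]
guard_hole scene [300.5 268.4] [0.6171 0.062  0.1217] console [0.0347 0.0886]
guard_hole top [271.4 200.8] [0.6184 0.0543 0.1217] console [0.0366 0.081 ]
guard_fin scene [313.2 286.7] [0.6222 0.1368 0.15  ] console [0.0341 0.1636]
guard_fin top [220.3 192.7] [0.6291 0.1486 0.15  ] console [0.0401 0.1759]
pin head top [119.  272.4] 91 [0.477  0.3615 0.08  ]
pin head scene [430.  369.2] 121 [0.4779 0.3665 0.08  ]
```

View pics/crops.png

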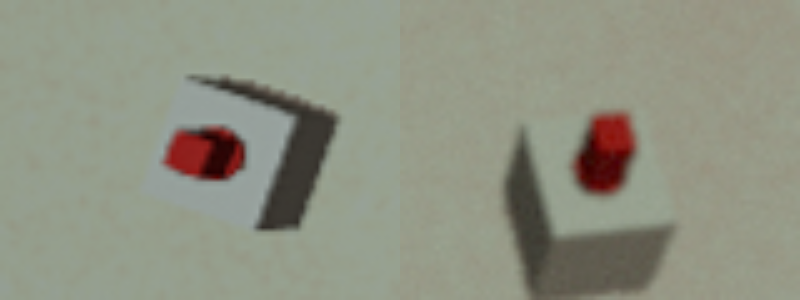

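The top-camera crop shows the pin upright in the stand with its square head turned a little. The console fit is consistent: (0.576, -0.024), yaw -0.076. I'll head to just above the yellow key with the fingers shut.

```bash
cat > go.py <<'E'
# usage: go.py x y z yaw -> tool-axis shift in cm and turn from the present pose
import sys
from h import *
s=telemetry.observe(); p=s['position']; R0=R.from_euler('xyz',s['tool_rot']).as_matrix(); t=[float(v) for v in sys.argv[1:]]
d=R0.T@(np.array(t[:3])-p)*100; yaw=s['tool_rot'][2]
turn=-((t[3]-yaw+np.pi)%(2*np.pi)-np.pi)
print('t',s['clock'],'pos',p.round(4),'rot',np.round(s['tool_rot'],4),'F',s['force'].round(2),'w',round(s['grip_width'],4)); print('shift',d.round(2),'turn',round(turn,3))
E
python3 go.py 0.514 -0.047 0.12 3.066
```

```text
t 1.8 pos [0.2819 0.5578 0.2313] rot [3.1416 0.     2.6738] F [0.9  0.02 0.55] w 0.0855
shift [-47.99 -43.52  11.13] turn -0.392
```

Emit:
apply_moves --pt "-3 -2.7 0 -0.05" --pt "-6 -5.4 0 -0.1" --pt "-9 -8.1 0 -0.15" --pt "-12 -10.8 0 -0.2" --pt "-15 -13.5 0 -0.25" --pt "-18 -16.2 0 -0.3" --pt "-21 -19 0 -0.34" --pt "-24 -21.7 0 -0.39" --pt "-27 -24.4 0 -0.39" --pt "-30 -27.1 0 -0.39" --claw 1 --force 20

```text
clock: 2.63
position: [0.4278, 0.1787, 0.2316]
tool_rot: [3.141, 0.001, 3.064]
force: [1.9, 0.4, -0.4]
grip_width: 0.0002
```

```bash
python3 go.py 0.514 -0.047 0.12 3.066
```

```text
t 2.6333 pos [0.4278 0.1787 0.2316] rot [3.1412e+00 5.0000e-04 3.0641e+00] F [ 1.87  0.38 -0.41] w 0.0002
shift [-10.34 -21.84  11.16] turn -0.002
```

Emit:
apply_moves --pt "-1.8 -3.6 0 0" --pt "-3.5 -7.2 0 0" --pt "-5.2 -10.9 1 0" --pt "-7 -14.5 3 0" --pt "-8.6 -18 5 0" --pt "-10.3 -21.8 7 0" --pt "-10.3 -21.8 9.5 0" --pt "-10.3 -21.8 11 0" --pt "-10.3 -21.8 11 0" --pt "-10.3 -21.8 11 0"

```text
clock: 3.47
position: [0.5129, -0.0445, 0.1212]
tool_rot: [-3.142, -0.001, 3.064]
force: [-0.0, -0.7, 0.8]
grip_width: -0.0001
```

```bash
python3 go.py 0.514 -0.047 0.1 3.066; python3 - <<'E'
from h import *
a=cams.grab_frame('top');b=cams.grab_frame('scene')
A=cv2.resize(a['color'][180:300,280:420],None,fx=4,fy=4);B=cv2.resize(b['color'][150:270,240:300+40],None,fx=4,fy=4)
A=A[:480];save({'color':np.hstack([A,B])[:, :800]},'k1.png') if 0 else save({'color':cv2.resize(np.hstack([A,B]),(768,384))},'k1.png')
E
```

```text
t 3.4667 pos [ 0.5129 -0.0445  0.1212] rot [-3.1416e+00 -1.3000e-03  3.0637e+00] F [-0.01 -0.7   0.77] w -0.0001
shift [-0.13 -0.24  2.12] turn -0.002
```

View pics/k1.png

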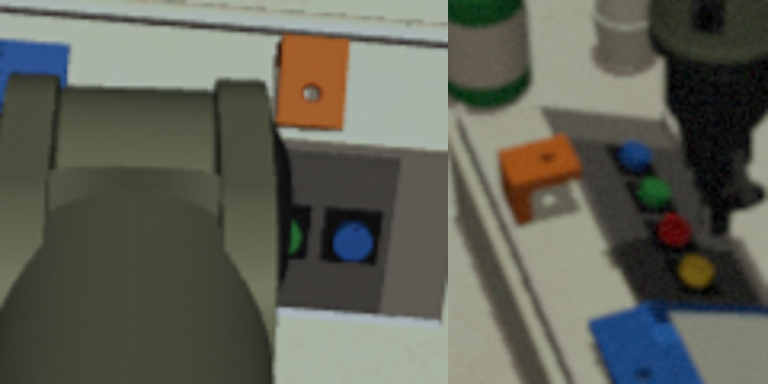

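The crops show the shut fingertips above and downhill of the yellow key, at about (324,222) in scene pixels, with red, green and blue clear.

Emit:
apply_moves --pt "0 0 0.7 0" --pt "0 0 1.4 0" --pt "0 0 2.1 0" --pt "0 0 2.4 0" --pt "0 0 2.6 0" --pt "0 0 2.6 0" --pt "0 0 2.6 0" --pt "0 0 2.6 0" --pt "0 0 2.6 0" --pt "0 0 2.6 0"

```text
clock: 4.4
position: [0.5132, -0.0447, 0.0955]
tool_rot: [3.142, 0.0, 3.064]
force: [-0.1, -0.3, 1.1]
grip_width: -0.0001
```

```bash
python3 go.py 0.514 -0.047 0.085 3.066; python3 - <<'E'
from h import *
f=cams.grab_frame('scene');print(proj(f,[.5129,-.0445,.1212]),proj(f,telemetry.observe()['position']))
E
```

```text
t 4.4 pos [ 0.5132 -0.0447  0.0955] rot [3.1416e+00 3.0000e-04 3.0637e+00] F [-0.11 -0.26  1.13] w -0.0001
shift [-0.09 -0.22  1.05] turn -0.002
[322.01111853 221.81352245] [321.63233385 229.18601912]
```

Emit:
apply_moves --pt "0 -0.2 0.5 0" --pt "0 -0.2 1.0 0" --pt "0 -0.2 1.2 0" --pt "0 -0.2 1.35 0" --pt "0 -0.2 1.45 0" --pt "0 -0.2 1.55 0" --pt "0 -0.2 1.6 0" --pt "0 -0.2 1.6 0" --pt "0 -0.2 1.6 0" --pt "0 -0.2 1.6 0"

```text
clock: 5.28
position: [0.5132, -0.0467, 0.0795]
tool_rot: [-3.142, 0.001, 3.064]
force: [1.0, -0.2, 5.4]
grip_width: -0.0
```

Emit:
apply_moves --pt "0 0 0.1 0" --pt "0 0 0.2 0" --pt "0 0 0.3 0" --pt "0 0 0.36 0" --pt "0 0 0.4 0" --pt "0 0 0.4 0" --pt "0 0 0.4 0" --pt "0 0 0.4 0" --pt "0 0 0.4 0" --pt "0 0 0.4 0"

```text
clock: 6.12
position: [0.5136, -0.0466, 0.0758]
tool_rot: [3.141, 0.001, 3.064]
force: [1.4, -0.0, 9.4]
grip_width: -0.0001
```

Emit:
apply_moves --pt "0 0 0.07 0" --pt "0 0 0.07 0" --pt "0 0 0.07 0" --pt "0 0 -1 0" --pt "0 0 -2.5 0" --pt "0 -3.4 -3 0" --pt "0 -6.8 -3 0" --pt "0 -10.2 -3 0" --pt "0 -13.5 -3 0" --pt "0 -13.5 -2 0"

```text
clock: 6.95
position: [0.5017, -0.1882, 0.097]
tool_rot: [-3.138, 0.002, 3.057]
force: [-0.7, -1.8, 0.8]
grip_width: 0.0005
```

```bash
python3 go.py 0.5035 -0.1815 0.0845 3.066
```

```text
t 6.95 pos [ 0.5017 -0.1882  0.097 ] rot [-3.1385e+00  2.0000e-03  3.0568e+00] F [-0.66 -1.75  0.78] w 0.0005
shift [-0.12  0.68  1.25] turn -0.009
```

Emit:
apply_moves --pt "0 0 0 0" --pt "0 0 0.5 0" --pt "0 0 1.0 0" --pt "0 0 1.3 0" --pt "0 0 1.5 0" --pt "0 0 1.7 0" --pt "0 0 1.85 0" --pt "0 0 1.95 0" --pt "0 0 2.0 0" --pt "0 0 2.0 0"

```text
clock: 7.78
position: [0.5033, -0.1809, 0.0757]
tool_rot: [3.142, 0.002, 3.064]
force: [1.3, 2.3, 9.5]
grip_width: -0.0001
```

Emit:
apply_moves --pt "0 0 0.07 0" --pt "0 0 0.07 0" --pt "0 0 0.07 0" --pt "0 0 -0.8 0" --pt "0 0 -1.6 0" --pt "0 0 -1.6 0" --pt "0 0 -1.6 0" --pt "0 0 -1.6 0" --pt "0 0 -1.1 0" --pt "0 0 -0.8 0"

```text
clock: 8.62
position: [0.5023, -0.1812, 0.0826]
tool_rot: [3.142, -0.0, 3.064]
force: [0.1, 0.2, 1.3]
grip_width: -0.0003
```

Emit:
apply_moves --pt "0 0 0.2 0" --pt "0 0 0.4 0" --pt "0 0 0.6 0" --pt "0 0 0.75 0" --pt "0 0 0.85 0" --pt "0 0 0.87 0" --pt "0 0 0.87 0" --pt "0 0 0.87 0" --pt "0 0 0.87 0" --pt "0 0 0.87 0"

```text
clock: 9.45
position: [0.5032, -0.1814, 0.0749]
tool_rot: [-3.141, 0.002, 3.064]
force: [1.2, 0.3, 8.3]
grip_width: 0.0001
```

Emit:
apply_moves --pt "0 0 0.04 0" --pt "0 0 0.04 0" --pt "0 0 -1 0" --pt "0 0 -2.5 0" --pt "0 1.5 -2.5 0" --pt "0 3 -2.5 0" --pt "0 4.5 -2.5 0" --pt "0 4.5 -2.2 0" --pt "0 4.5 -2 0" --pt "0 4.5 -2 0"

```text
clock: 10.28
position: [0.5056, -0.1369, 0.0944]
tool_rot: [-3.141, -0.001, 3.064]
force: [0.2, -0.1, -0.3]
grip_width: -0.0001
```

Emit:
apply_moves --pt "0 0 0.4 0" --pt "0 0 0.8 0" --pt "0 0 1.1 0" --pt "0 0 1.3 0" --pt "0 0 1.5 0" --pt "0 0 1.7 0" --pt "0 0 1.85 0" --pt "0 0 1.95 0" --pt "0 0 1.98 0" --pt "0 0 1.98 0"

```text
clock: 11.12
position: [0.5068, -0.1366, 0.0752]
tool_rot: [-3.141, 0.002, 3.064]
force: [1.1, 0.0, 9.0]
grip_width: -0.0002
```

Emit:
apply_moves --pt "0 0 0.05 0" --pt "0 0 0.05 0" --pt "0 0 -1 0" --pt "0 0 -3 0" --pt "0 0 -6 0" --pt "0 0 -9 0" --pt "0 0 -12 0" --pt "0 1 -14 0" --pt "0 3 -14 0" --pt "0 6 -14 0" --claw 0.3

```text
clock: 11.95
position: [0.511, -0.0781, 0.2169]
tool_rot: [-3.141, 0.003, 3.06]
force: [0.7, 0.4, -1.0]
grip_width: 0.0601
```

```bash
python3 - <<'E'
from h import *
a=cv2.imread('pics/top0.png')[180:230,195:315];b=cv2.imread('pics/scene0.png')[230:330,270:390]
A=cv2.resize(a,None,fx=6,fy=6,interpolation=cv2.INTER_CUBIC);B=cv2.resize(b[:50],None,fx=6,fy=6,interpolation=cv2.INTER_CUBIC)
B=cv2.resize(b[20:85],(720,390)[:2],interpolation=cv2.INTER_CUBIC)[:290]
cv2.imwrite('pics/fin.png',np.vstack([A,cv2.resize(b[5:53],None,fx=6,fy=6,interpolation=cv2.INTER_CUBIC)[:288] if 0 else cv2.resize(b[22:72],None,fx=6,fy=6,interpolation=cv2.INTER_CUBIC)]))
E
```

```text
(no output)
```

View pics/fin.png

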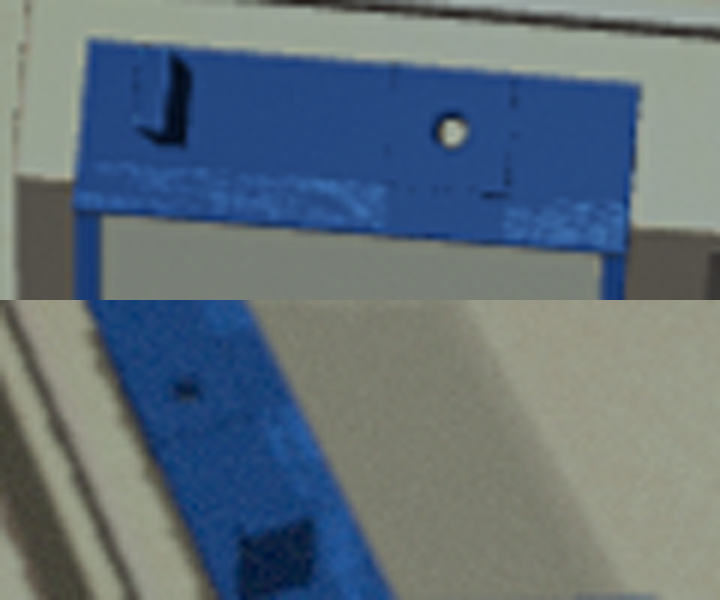

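```bash
cat >> h.py <<'E'
P=(.5758,-.0237,-.0757)
def con(q,p=P):
    d=np.array(q)[:2]-np.array(p[:2]);a=p[2]; return np.round([np.cos(a)*d[0]+np.sin(a)*d[1],-np.sin(a)*d[0]+np.cos(a)*d[1]],4)
def wor(l,p=P):
    a=p[2]; return np.round([p[0]+np.cos(a)*l[0]-np.sin(a)*l[1],p[1]+np.sin(a)*l[0]+np.cos(a)*l[1]],4)
E
python3 - <<'E'
from h import *
T=cams.grab_frame('top');S=cams.grab_frame('scene')
for n,t,s,z in (('gh',(270.3,202),(301,266.7),.1217),('lh',(377.2,209),(270.9,199.4),.1397)):
    a,b=atz(T,t,z),atz(S,s,z); print(n,'top',a.round(4),con(a),'scene',b.round(4),con(b),'tri',tri([ray(T,t),ray(S,s)]).round(4))
for z in (.14,.15,.16): a=atz(T,(220.2,194.7),z); print('fin',z,a.round(4),con(a), 'scene px',proj(S,a).round(1))
E
python3 go.py .621 .144 .2 3.066
```

```text
gh top [0.6161 0.0564 0.1217] [0.0341 0.0829] scene [0.6142 0.0582 0.1217] [0.032  0.0846] tri [0.615  0.0571 0.1211]
lh top [ 0.602  -0.1502  0.1397] [ 0.0357 -0.1241] scene [ 0.6001 -0.1478  0.1397] [ 0.0336 -0.122 ] tri [ 0.6009 -0.1496  0.1388]
fin 0.14 [0.6268 0.1506 0.14  ] [0.0376 0.1777] scene px [314.  295.4]
fin 0.15 [0.6253 0.1488 0.15  ] [0.0363 0.1757] scene px [314.3 291.5]
fin 0.16 [0.6238 0.1469 0.16  ] [0.035  0.1737] scene px [314.7 287.7]
t 12.05 pos [ 0.5111 -0.0725  0.2157] rot [3.1399e+00 9.0000e-04 3.0683e+00] F [ 0.22 -0.71  0.33] w 0.0602
shift [-9.37 22.39  1.61] turn 0.002
```

Emit:
apply_moves --pt "-1.4 3.3 0 0" --pt "-2.8 6.6 0 0" --pt "-4.2 9.9 0 0" --pt "-5.6 13.2 0 0" --pt "-7 16.5 0 0" --pt "-8.4 19.8 0 0" --pt "-9.55 23 0 0" --pt "-9.55 23 1.5 0" --pt "-9.55 23 2.5 0" --pt "-9.55 23 3 0"

```text
clock: 12.88
position: [0.623, 0.1446, 0.1835]
tool_rot: [-3.14, -0.002, 3.064]
force: [-0.6, 0.6, -0.5]
grip_width: 0.06
```

```bash
python3 go.py .6233 .1467 .132 3.066
```

```text
t 12.8833 pos [0.623  0.1446 0.1835] rot [-3.1403e+00 -1.8000e-03  3.0637e+00] F [-0.59  0.6  -0.53] w 0.06
shift [-0.02  0.22  5.15] turn -0.002
```

Emit:
apply_moves --pt "0 0.1 1 0" --pt "0 0.2 2 0" --pt "0 0.2 3 0" --pt "0 0.2 4 0" --pt "0 0.2 4.6 0" --pt "0 0.2 4.9 0" --pt "0 0.2 4.9 0" --pt "0 0.2 4.9 0" --pt "0 0.2 4.9 0" --pt "0 0.2 4.9 0"

```text
clock: 13.72
position: [0.6242, 0.1473, 0.1363]
tool_rot: [3.141, 0.001, 3.064]
force: [0.0, 0.6, 0.2]
grip_width: 0.0599
```

Emit:
apply_moves --pt "0 0 0 0" --pt "0 0 0 0" --pt "0 0 0 0" --pt "0 0 0 0" --pt "0 0 0 0" --pt "0 0 0 0" --pt "0 0 0 0" --pt "0 0 0 0" --pt "0 0 0 0" --pt "0 0 0 0" --claw 1 --force 30

```text
clock: 14.55
position: [0.624, 0.1473, 0.1359]
tool_rot: [-3.142, 0.0, 3.064]
force: [-1.9, -0.7, 5.0]
grip_width: 0.009
```

Emit:
apply_moves --pt "0 -1 0 0" --pt "0 -3 0 0" --pt "0 -5 0 0" --pt "0 -7.5 0 0" --pt "0 -10 0 0" --pt "0 -12.5 0 0" --pt "0 -15 0 0" --pt "0 -17.5 0 0" --pt "0 -19 0 0" --pt "0 -19 0 0"

```text
clock: 15.38
position: [0.6098, -0.0472, 0.136]
tool_rot: [-3.14, 0.003, 3.059]
force: [8.0, -2.0, -2.1]
grip_width: 0.0092
```

```bash
python3 go.py .6094 -.0596 .135 3.066; python3 - <<'E'
from h import *
a=cams.grab_frame('top');b=cams.grab_frame('scene')
A=cv2.resize(a['color'][180:240,330:410],None,fx=5,fy=5,interpolation=cv2.INTER_CUBIC);B=cv2.resize(b['color'][170:230,230:310],None,fx=5,fy=5,interpolation=cv2.INTER_CUBIC)
save({'color':np.hstack([A,B])},'slide1.png')
E
```

```text
t 15.3833 pos [ 0.6098 -0.0472  0.136 ] rot [-3.1397e+00  2.7000e-03  3.0593e+00] F [ 7.98 -2.04 -2.08] w 0.0092
shift [-0.07 -1.24  0.1 ] turn -0.007
```

View pics/slide1.png

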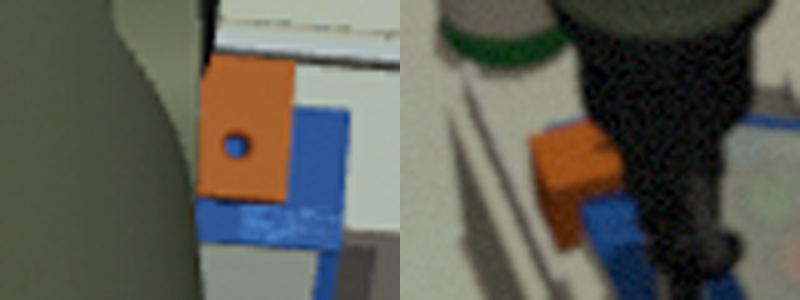

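```bash
python3 - <<'E'
from h import *
T=cams.grab_frame('top')
a=con(atz(T,(301.3,194.2),.12));b=con(atz(T,(399.8,202),.12));print('edge',a,b,a-b)
c=con([.624,.1473]);d=con(telemetry.observe()['position']);print('tcp',c,d,c-d, telemetry.observe()['position'])
E
```

```text
edge [0.0547 0.0242] [ 0.0558 -0.169 ] [-0.0011  0.1932]
tcp [0.0351 0.1742] [ 0.0356 -0.0172] [-0.0005  0.1914] [ 0.61001814 -0.04353534  0.13597608]
```

Emit:
apply_moves --pt "0 -0.3 0 0" --pt "0 -0.6 0 0" --pt "0 -0.9 0 0" --pt "0 -1.2 0 0" --pt "0 -1.5 0 0" --pt "0 -1.7 0 0" --pt "0 -1.7 0 0" --pt "0 -1.7 0 0" --pt "0 -1.7 0 0" --pt "0 -1.7 0 0"

```text
clock: 16.37
position: [0.6088, -0.06, 0.136]
tool_rot: [-3.141, 0.003, 3.063]
force: [8.2, -1.7, -2.6]
grip_width: 0.0094
```

```bash
python3 - <<'E'
from h import *
a=cams.grab_frame('top')
A=cv2.resize(a['color'][195:225,360:400],None,fx=16,fy=16,interpolation=cv2.INTER_CUBIC)
save({'color':A},'slide2.png')
print(con(telemetry.observe()['position']),telemetry.observe()['position'],telemetry.observe()['force'])
E
```

```text
[ 0.0356 -0.0337] [ 0.6087943  -0.05996054  0.13596233] [ 8.25022029 -1.5365104  -2.14277409]
```

View pics/slide2.png

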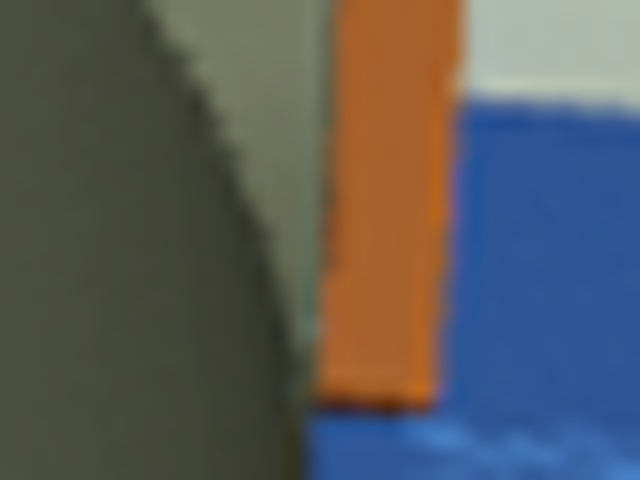

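The arm hides the hole in this view. I'll let go, rise and look again on the way to the pin.

Emit:
apply_moves --pt "0 0 0 0" --pt "0 0 0 0" --pt "0 0 0 0" --pt "0 0 0 0" --pt "0 0 -0.5 0" --pt "0 0 -2 0" --pt "0 0 -4.5 0" --pt "0 0 -7.5 0" --pt "0 2 -9 0" --pt "0 5 -9 0" --claw 0.6

```text
clock: 17.25
position: [0.6131, -0.0118, 0.23]
tool_rot: [-3.141, 0.005, 3.059]
force: [0.8, 1.0, -0.0]
grip_width: 0.034
```

```bash
python3 go.py .4775 .3625 .22 3.066
```

```text
t 17.25 pos [ 0.6131 -0.0118  0.23  ] rot [-3.1409  0.0055  3.059 ] F [ 0.8   0.98 -0.04] w 0.034
shift [16.6  36.19  0.89] turn -0.007
```

Emit:
apply_moves --pt "1.6 3.5 0 0" --pt "3.2 7 0 0" --pt "4.8 10.5 0 0" --pt "6.4 14 0 0" --pt "8 17.5 0 0" --pt "9.6 21 0 0" --pt "9.6 21 0 0" --pt "9.6 21 0 0" --pt "9.6 21 0 0" --pt "9.6 21 0 0"

```text
clock: 18.08
position: [0.5328, 0.2063, 0.2259]
tool_rot: [-3.141, 0.0, 3.062]
force: [0.5, -0.3, 0.9]
grip_width: 0.0341
```

```bash
python3 - <<'E'
from h import *
a=cams.grab_frame('top');b=cams.grab_frame('scene')
Z=lambda f,u,v:cv2.resize(f['color'][v-15:v+15,u-20:u+20],(400,300),interpolation=cv2.INTER_CUBIC)
save({'color':np.vstack([np.hstack([Z(a,377,209),Z(b,271,199)]),np.hstack([Z(a,120,272),Z(b,430,369)])])},'c3.png')
E
python3 go.py .4775 .3625 .2 2.79
```

```text
t 18.1833 pos [0.5328 0.2064 0.2259] rot [-3.1413e+00  2.0000e-04  3.0619e+00] F [ 0.23  0.57 -0.69] w 0.0345
shift [ 6.75 15.12  2.58] turn 0.272
```

View pics/c3.png

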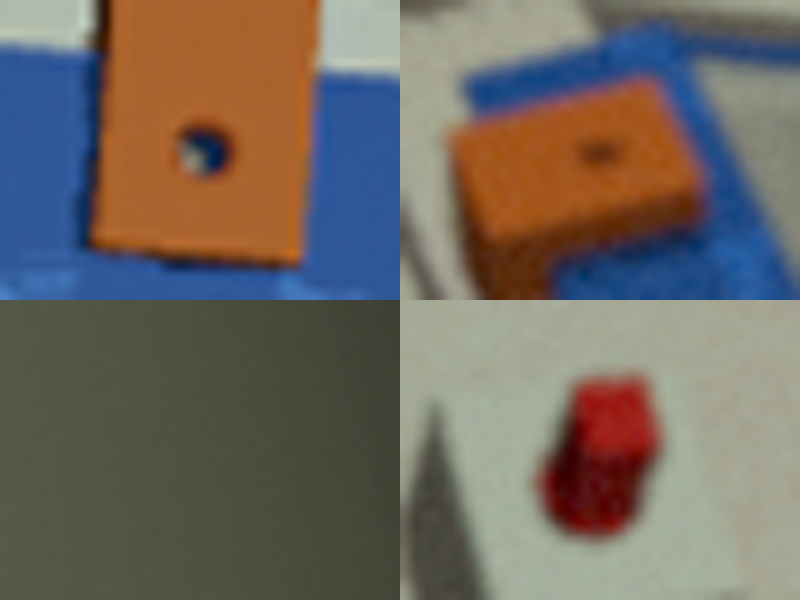

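The holes look in line, and the light crescent in the top crop is what parallax predicts. The lock hole is at top (377.4,209.2) and scene (271,199.2). The scene crop shows the square top of the pin head, so I'll get its turn from the corners.

```bash
python3 - <<'E'
from h import *
S=cams.grab_frame('scene')
c=[(575,380),(645,380),(660,445),(585,455)]
q=np.array([atz(S,(410+(x-400)/10-.45,354+(y-300)/10-.45),.089)[:2] for x,y in c]); print(q.round(4),q.mean(0).round(4))
for i in range(4): d=q[(i+1)%4]-q[i]; print(np.hypot(*d).round(4),np.degrees(np.arctan2(d[1],d[0]))%90)
# red mask min-area rect in the first top view of head top face
for n in (('scene',(430,369)),): 
    r=cams.pinpoint('scene','stand'); print(r[0]['uv'],atz(S,r[0]['uv'],0).round(4))
E
```

```text
[[0.4781 0.3537]
 [0.4656 0.3595]
 [0.4709 0.3723]
 [0.4853 0.3679]] [0.475  0.3634]
0.0137 64.99233264457376
0.0139 67.49724787031984
0.015 73.04860146698825
0.016 62.947932712547725
[426.7, 386.9] [0.4704 0.3685 0.    ]
```

Emit:
apply_moves --pt "1.5 3.3 0 0.1" --pt "3 6.6 0 0.2" --pt "4.5 9.9 0 0.3" --pt "6 13 0.5 0.3" --pt "6.9 15.05 1.5 0.3" --pt "6.9 15.05 3.5 0.3" --pt "6.9 15.05 5.5 0.3" --pt "6.9 15.05 7 0.3" --pt "6.9 15.05 7.5 0.3" --pt "6.9 15.05 7.5 0.3" --claw 0.4

```text
clock: 19.12
position: [0.475, 0.3623, 0.1498]
tool_rot: [-3.14, -0.001, 2.763]
force: [0.3, -0.5, -0.0]
grip_width: 0.0516
```

```bash
python3 go.py .476 .362 .062 2.76
```

```text
t 19.1167 pos [0.475  0.3623 0.1498] rot [-3.1397e+00 -8.0000e-04  2.7632e+00] F [ 0.28 -0.46 -0.02] w 0.0516
shift [-0.11  0.02  8.78] turn 0.003
```

Emit:
apply_moves --pt "-0.1 0 1.5 0" --pt "-0.1 0 3 0" --pt "-0.1 0 4.5 0" --pt "-0.1 0 6 0" --pt "-0.1 0 7.2 0" --pt "-0.1 0 8 0" --pt "-0.1 0 8.5 0" --pt "-0.1 0 8.7 0" --pt "-0.1 0 8.7 0" --pt "-0.1 0 8.7 0"

```text
clock: 19.95
position: [0.4764, 0.3628, 0.0643]
tool_rot: [3.141, 0.0, 2.764]
force: [-0.6, 0.1, 0.3]
grip_width: 0.0513
```

Emit:
apply_moves --pt "0 0 0 0" --pt "0 0 0 0" --pt "0 0 0 0" --pt "0 0 0 0" --pt "0 0 0 0" --pt "0 0 0 0" --pt "0 0 0 0" --pt "0 0 0 0" --pt "0 0 0 0" --pt "0 0 0 0" --claw 1 --force 30

```text
clock: 20.78
position: [0.4763, 0.3628, 0.0642]
tool_rot: [3.141, 0.0, 2.764]
force: [-1.4, -0.8, 6.3]
grip_width: 0.0155
```

Emit:
apply_moves --pt "0 0 -0.5 0" --pt "0 0 -1.5 0" --pt "0 0 -3 0" --pt "0 0 -5 0" --pt "0 0 -7.5 0" --pt "0 0 -10 0" --pt "0 0 -12.5 0" --pt "0 0 -15 0" --pt "0 0 -17 0" --pt "0 0 -17 0"

```text
clock: 21.62
position: [0.4774, 0.3635, 0.2388]
tool_rot: [3.136, 0.003, 2.764]
force: [1.1, 1.0, -0.4]
grip_width: 0.0153
```

```bash
python3 go.py .601 -.1493 .215 2.764; python3 - <<'E'
from h import *
f=cams.grab_frame('scene'); u=proj(f,telemetry.observe()['position']); print(u)
g=cams.grab_frame('top'); 
for c,F in(('scene',f),('top',g)):
    for n in('pin','pin_tip'):
        r=cams.pinpoint(c,n); print(c,n,[(np.round(i['uv'],1),round(i['score'],2)) for i in r[:2]])
    s=telemetry.observe(); p=s['position']-[0,0,.0512]; print('expected tip',proj(F,p))
E
```

```text
t 21.6167 pos [0.4774 0.3635 0.2388] rot [3.1361e+00 2.7000e-03 2.7635e+00] F [ 1.06  1.04 -0.43] w 0.0153
shift [-30.41 -43.11   2.22] turn -0.0
[445.54432861 324.26358208]
scene pin [(array([440.7, 341.2]), 0.59)]
scene pin_tip []
expected tip [439.73855561 339.97557144]
top pin [(array([ 95.2, 271.3]), 0.5)]
top pin_tip [(array([ 94.5, 270.1]), 0.56)]
expected tip [ 97.6221132  272.76257162]
```

Emit:
apply_moves --pt "-2 -2.9 0 0" --pt "-4 -5.7 0 0" --pt "-6 -8.6 0 0" --pt "-8 -11.4 0 0" --pt "-10.1 -14.3 0 0" --pt "-12.1 -17.1 0 0" --pt "-14.1 -20 0 0" --pt "-16.1 -22.9 0 0" --pt "-18.1 -25.7 0 0" --pt "-20.1 -28.6 0 0"

```text
clock: 22.75
position: [0.5573, 0.021, 0.2333]
tool_rot: [-3.141, -0.001, 2.764]
force: [0.3, 0.5, -0.6]
grip_width: 0.0153
```

```bash
python3 go.py .601 -.1493 .215 2.764
```

```text
t 22.75 pos [0.5573 0.021  0.2333] rot [-3.1411e+00 -9.0000e-04  2.7640e+00] F [ 0.26  0.46 -0.59] w 0.0153
shift [-10.34 -14.22   1.82] turn -0.0
```

Emit:
apply_moves --pt "-2 -2.8 0 0" --pt "-4 -5.6 0 0" --pt "-6 -8.4 0 0" --pt "-8 -11 0 0" --pt "-9.5 -13 0 0" --pt "-10.3 -14.2 0 0" --pt "-10.3 -14.2 0.8 0" --pt "-10.3 -14.2 1.8 0" --pt "-10.3 -14.2 1.8 0" --pt "-10.3 -14.2 1.8 0"

```text
clock: 23.58
position: [0.6004, -0.1457, 0.2149]
tool_rot: [3.141, -0.002, 2.765]
force: [0.1, 0.5, -0.3]
grip_width: 0.0154
```

```bash
python3 go.py .601 -.1493 .2 2.764; python3 - <<'E'
from h import *
f=cams.grab_frame('scene'); g=cams.grab_frame('top')
p=telemetry.observe()['position']
print('exp tip scene',proj(f,p-[0,0,.0512]),'hole via TCP xy',proj(f,[p[0],p[1],.1397]))
Z=lambda f,u,v:cv2.resize(f['color'][v-30:v+30,u-20:u+20],(400,600),interpolation=cv2.INTER_CUBIC)
save({'color':np.hstack([Z(f,271,190),Z(g,377,209)])},'ins1.png')
E
```

```text
t 23.5833 pos [ 0.6004 -0.1457  0.2149] rot [ 3.1415e+00 -2.0000e-03  2.7655e+00] F [ 0.14  0.5  -0.28] w 0.0154
shift [-0.19 -0.31  1.49] turn 0.001
exp tip scene [270.28527544 192.32205254] hole via TCP xy [270.84263337 199.92509404]
```

View pics/ins1.png

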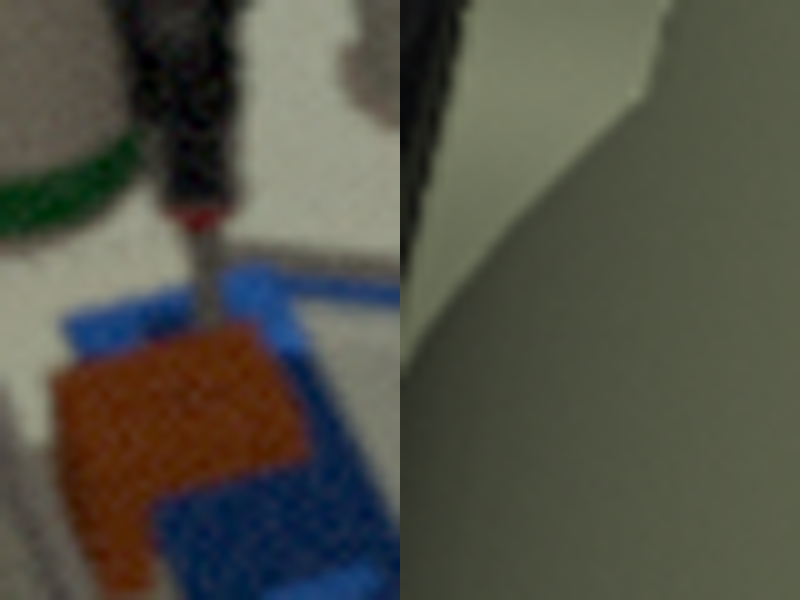

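```bash
python3 - <<'E'
from h import *
f=cams.grab_frame('scene'); g=cams.grab_frame('top')
p=telemetry.observe()['position']; print(p)
r=f['color'].astype(int)
for v in range(183,193): print(v,r[v,262:282].sum(1)//3)
e=proj(f,p-[0,0,.0512]);print('exp',e)
for b in ((0,0),(.6,0),(1.2,-.3),(1,1.2)):
    print(b,atz(f,(270.5-b[0],198.8-b[1]),.1397).round(4))
print('top raw',atz(g,(377,208.75),.1397).round(4))
E
```

```text
[ 0.60103687 -0.14667299  0.21624079]
183 [142 144 145 146 137 134 117  82  58  64  88 113 128 133 135 136 139 143
 145 143]
184 [140 142 146 149 143 141 128  97  64  65  68  85  95 101 103 106 110 115
 116 123]
185 [138 143 147 147 146 149 141 117  74  62  64  72  81  83  83  82  82  85
  85  90]
186 [146 147 147 145 144 147 145 124  79  61  56  66  82  85  82  80  81  75
  80  77]
187 [146 144 145 147 148 144 143 121  77  61  64  76  78  78  78  77  75  80
  72  72]
188 [145 143 142 139 136 128 115  97  69  63  68  80  82  81  73  81  73  70
  69  67]
189 [134 124 118 113 105  93  89  81  67  66  72  71  73  79  79  84  74  79
  76  74]
190 [103  92  88  82  75  70  71  68  64  59  63  62  73  77  75  78  76  85
  92 103]
191 [ 80  70  68  58  50  47  52  53  57  59  52  65  62  70  75  75  73  85
  99 115]
192 [ 70  65  56  48  36  38  38  48  58  59  54  54  60  62  68  77  80  82
  98 112]
exp [270.14818504 192.12266952]
(0, 0) [ 0.6002 -0.1502  0.1397]
(0.6, 0) [ 0.6015 -0.1508  0.1397]
(1.2, -0.3) [ 0.6032 -0.1504  0.1397]
(1, 1.2) [ 0.6008 -0.1551  0.1397]
top raw [ 0.6025 -0.1498  0.1397]
```

Emit:
apply_moves --pt "-0.1 -0.1 0.5 0" --pt "-0.2 -0.3 1 0" --pt "-0.2 -0.3 1.5 0" --pt "-0.2 -0.3 2 0" --pt "-0.2 -0.3 2 0" --pt "-0.2 -0.3 2 0" --pt "-0.2 -0.3 2 0" --pt "-0.2 -0.3 2 0" --pt "-0.2 -0.3 2 0" --pt "-0.2 -0.3 2 0"

```text
clock: 24.62
position: [0.6016, -0.1508, 0.196]
tool_rot: [3.142, 0.0, 2.764]
force: [-0.1, 1.2, 0.7]
grip_width: 0.0155
```

```bash
python3 go.py .602 -.1502 .19 2.764; python3 - <<'E'
from h import *
f=cams.grab_frame('scene'); u,v=271,194
save({'color':cv2.resize(f['color'][v-15:v+15,u-20:u+20],(800,600),interpolation=cv2.INTER_CUBIC)},'ins2.png')
p=telemetry.observe()['position'];print(proj(f,p-[0,0,.0512]),proj(f,[p[0],p[1],.1397]))
E
```

```text
t 24.6167 pos [ 0.6016 -0.1508  0.196 ] rot [3.1415e+00 3.0000e-04 2.7637e+00] F [-0.13  1.22  0.73] w 0.0155
shift [-0.01  0.07  0.6 ] turn -0.0
[269.71332739 197.28288863] [269.82784021 198.80606812]
```

View pics/ins2.png

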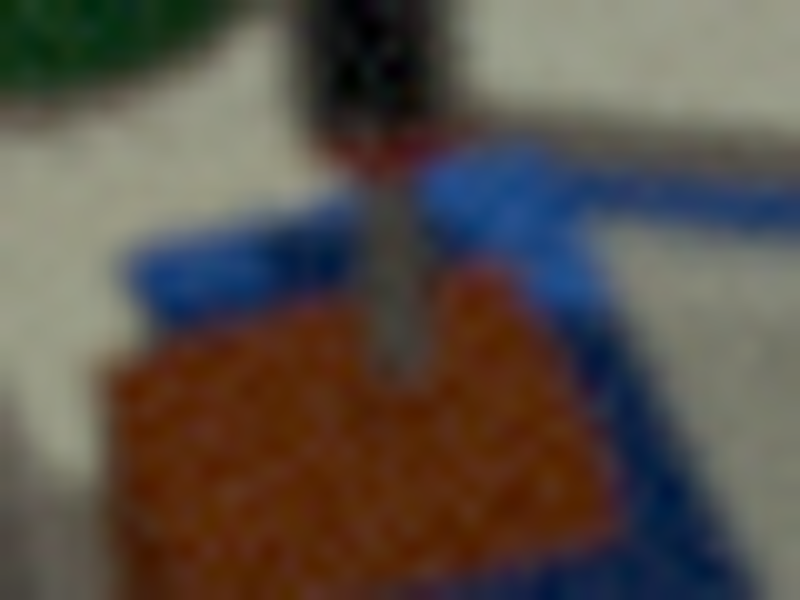

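The tip is about 5 mm above the hole and within about 1 mm of its line in the scene view: tip (270.6,197.8), expected (270.4,197.3). I'll lower it slowly.

Emit:
apply_moves --pt "0 0.03 0.2 0" --pt "0 0.03 0.4 0" --pt "0 0.03 0.6 0" --pt "0 0.03 0.7 0" --pt "0 0.03 0.8 0" --pt "0 0.03 0.9 0" --pt "0 0.03 1.0 0" --pt "0 0.03 1.0 0" --pt "0 0.03 1.0 0" --pt "0 0.03 1.0 0"

```text
clock: 25.5
position: [0.6017, -0.1506, 0.1858]
tool_rot: [-3.142, 0.0, 2.764]
force: [0.0, -0.5, -1.2]
grip_width: 0.015
```

Emit:
apply_moves --pt "0 0 0.3 0" --pt "0 0 0.6 0" --pt "0 0 0.9 0" --pt "0 0 1.1 0" --pt "0 0 1.3 0" --pt "0 0 1.5 0" --pt "0 0 1.7 0" --pt "0 0 1.9 0" --pt "0 0 2.0 0" --pt "0 0 2.0 0"

```text
clock: 26.33
position: [0.6016, -0.1506, 0.1655]
tool_rot: [-3.141, -0.0, 2.764]
force: [0.4, -2.4, -2.4]
grip_width: 0.0155
```

Emit:
apply_moves --pt "0 0 0.3 0" --pt "0 0 0.6 0" --pt "0 0 0.9 0" --pt "0 0 1.1 0" --pt "0 0 1.25 0" --pt "0 0 1.35 0" --pt "0 0 1.45 0" --pt "0 0 1.5 0" --pt "0 0 1.5 0" --pt "0 0 1.5 0"

```text
clock: 27.17
position: [0.6016, -0.1506, 0.1507]
tool_rot: [-3.142, -0.0, 2.764]
force: [0.9, -3.0, -0.9]
grip_width: 0.0153
```

Emit:
apply_moves --pt "0 0 0.1 0" --pt "0 0 0.1 0" --pt "0 0 0.1 0" --pt "0 0 0.1 0" --pt "0 0 0.1 0" --pt "0 0 0.1 0" --pt "0 0 0.1 0" --pt "0 0 0.1 0" --pt "0 0 0.1 0" --pt "0 0 0.1 0"

```text
clock: 28.0
position: [0.6017, -0.1506, 0.1498]
tool_rot: [-3.142, 0.0, 2.764]
force: [1.4, -2.8, -0.6]
grip_width: 0.0154
```

Emit:
apply_moves --pt "0 0 0 0" --pt "0 0 0 0" --pt "0 0 0 0" --pt "0 0 0 0" --pt "0 0 0 0" --pt "0 0 0 0" --pt "0 0 -1 0" --pt "0 0 -3 0" --pt "0 0 -6 0" --pt "0 0 -9 0" --claw 0.6

```text
clock: 28.83
position: [0.6012, -0.1505, 0.2412]
tool_rot: [-3.141, -0.001, 2.764]
force: [-0.2, -0.1, 0.7]
grip_width: 0.034
```

Emit:
apply_moves --pt "1 2 -2 0" --pt "3 4 -3 0" --pt "5 7 -3 0" --pt "7 10 -3 0" --pt "9 13 -3 0" --pt "11 16 -3 0" --pt "13 19 -3 0" --pt "13 19 -3 0" --pt "13 19 -3 0" --pt "13 19 -3 0"

```text
clock: 29.67
position: [0.5511, 0.0734, 0.2704]
tool_rot: [-3.142, 0.001, 2.764]
force: [-0.1, 0.1, 0.6]
grip_width: 0.0339
```

```bash
python3 - <<'E'
from h import *
f=cams.grab_frame('scene'); g=cams.grab_frame('top')
Z=lambda f,u,v:cv2.resize(f['color'][v-30:v+30,u-20:u+20],(400,600),interpolation=cv2.INTER_CUBIC)
save({'color':np.hstack([Z(f,271,195),Z(g,377,209)])},'fin2.png')
h=[.602,-.1502]
for F in(f,g): print('collar',proj(F,h+[.1437]),'head top',proj(F,h+[.1737]))
print(telemetry.observe()['position'],telemetry.observe()['clock'])
E
```

```text
collar [269.70244642 197.81884432] head top [269.01071576 188.63039986]
collar [377.44548413 208.75835842] head top [379.17260713 206.77572552]
[0.55120302 0.07262215 0.27009535] 29.7667
```

View pics/fin2.png

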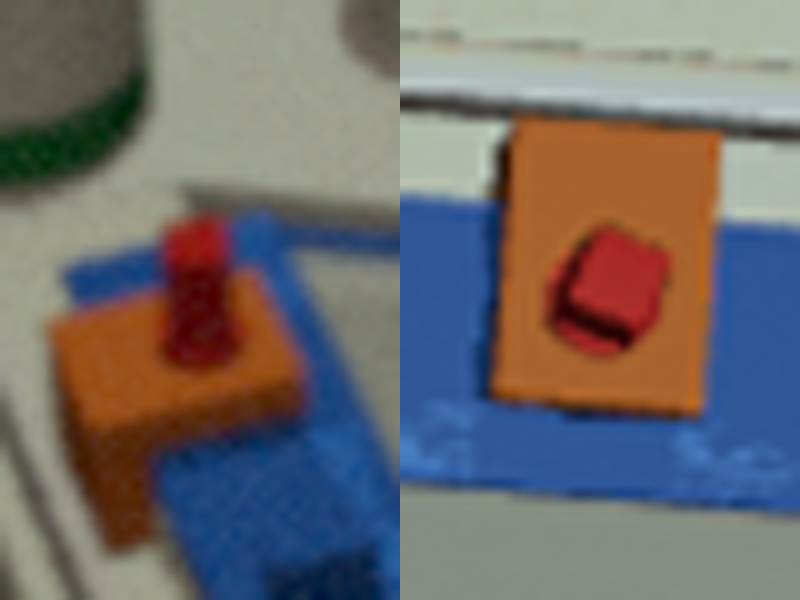

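The pin stands upright with its collar on the orange knuckle. The head top is at about scene (271,189), expected (269,188.6), and at top (379,206.5), expected (379.2,206.8). The fingers are clear, so I'm handing in.

```bash
python3 -c "
from workcell import workorder; print(workorder.job_done())"
```

```text
the job is handed in; nothing more can be done
None
```

I pressed yellow, blue, blue and green, slid the guard into place, threaded the lock pin and handed the job in at about 30 s of the 72 s allowed. No verdict was reported.

- **Keys:** Each was pressed nearly to the bottom, estimated at 6.5–7.5 mm from the tip height and a wrist force of 8–9.5 N. I lifted clear after each press and never touched red. I had no direct reading of key travel. The second blue press read 8.3 N, a little below the other presses, which I put down to force noise.
- **Guard:** It moved about 0.208 m, against about 0.207 m measured between the two holes. The arm hid the holes during the slide, but afterwards they looked in line from above.
- **Pin:** It went through both knuckles without any noticeable vertical force. The last pictures show it upright and released with its collar on the orange knuckle. The head was within about 2 px of where it should be in both cameras.
- **Left alone:** I never moved near the detergent bottle or the measuring cup. The arm stood clear of everything at the end.
- **Disagreement:** The two cameras differed by about 2 mm on the hole position. I settled that by comparing the held pin with the hole in the scene picture.

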